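# Clamp the vegetable slicer down: screw the lever bolt snug, fold its lever shut

### The arm

A 6-joint arm with a two-finger parallel gripper is mounted at the origin on a cart in front of the work surface, level with it; the furniture and walls round the work are solid. World frame = base frame: x ahead of the robot, y to its left, z up, the work surface at z = 0. Lengths are in m, angles in rad, forces in N, time in s.
With the tool pointing down it reaches from about 0.35 to 1 m from the base axis. Payload 7.1 kg.
Tool frame: the origin (TCP) lies on the front face of the gripper's body, between the roots of the fingers; the fingertips stand 73 mm ahead of it and the grasp point (between the pads) lies 54 mm ahead of it (bot.tcp_to_tips is the distance from the TCP to the fingertips, in m); z points along the fingers, y is the line along which they close (so a half turn about z gives the same grasp; the last joint's range is limited). The gripper opens to 85 mm and grips with 20 to 120 N. Pads are 22 mm wide; open, the fingers measure 114 mm over their backs; the gripper's body (76 mm by 85 mm) begins 54 mm behind the grasp point. The pads swing forward as they close: fully open they stand 13 mm farther back than shut.
Start: joints at [-1.331, 0.423, 1.63, -0, 1.089, -0.019], TCP at [0.16, -0.604, 0.304] pointing down, gripper open.
Joint ranges: [-3, 3], [-0.9, 2.11], [0.09, 2.58], [-1.31, 4.45], [0.11, 2.69], [-2.54, 2.54]. Speed limits (rad/s): [2.39, 2.39, 3.01, 3.14, 3.14, 3.14].

### API

Orientations are given as a unit quaternion [x, y, z, w].
In Python, from plant import bot gives the robot as it stands. The module is installed in compiled form; this text tells all that it offers.
- The arm moves only by the shell command python3 -m creep 'ROWS' [FORCE]. ROWS is rows parted by semicolons, their numbers by spaces, 1 to 5 of them, each of 7 numbers: a rotation vector rx, ry, rz in rad, then dx, dy, dz in m, then the finger opening in m; each row shifts and turns the commanded pose from where the row before left it, along the tool's axes as they then stand; what a row does not reach is not made up. A row lasts 1/12 s, in which the tool goes at most 0.0417 m and 0.125 rad, less where a joint would pass 70% of its speed; a pose out of reach is approached as far as the arm can. The fingers move at their own pace and stop on an object; FORCE is the grip in N (left out, the last holds). Time passes only in rows, so rows that do not move let the fingers close. It prints the time, the measured TCP pose, the force, the opening and the grip force at its end.
- bot.observe(): the state, without advancing time (a new reading comes with each control period).
- bot.capture(name): name is "side" or "top"; returns a dict with "frame" (384x512x3 uint8, red, green, blue), "fx", "fy", "cx", "cy" (pixels), "k1" (the pictures are not rectified: a ray, as slopes to the right and down, at radius r is drawn at 1 + k1 r^2 times it, then the intrinsics apply), "world_from_camera" (4x4, takes a point from camera to world coordinates). Camera axes: x right, y down, z forward; pixel columns grow to the right and rows downward; lengths in m; the calibration is good to about 2 mm. A picture is of the moment at which its call begins. There is no depth.
- bot.job_done(): hands the job in; it is judged then, once.
Trained networks look in a picture, given as the dict that the camera call returned (one of the last four; its "shot" number tells which), for a name from the list of things; names that differ only in an ending like _2 or _b are one class to them, and where a whole thing is asked for, a point or a joint stands for the part that bears it (a point fixed in the world has none). Each returns a list of dicts, best first, with "confidence" (0 to 1); they miss things now and then, are a little off and sometimes report something else, mostly with a low value. They report only what shows in the picture. A call takes as long as a camera call. They do not tell look-alikes from the thing itself.
- bot.look_for(picture, query): "at" ([x, y, z] in m, in the coordinates of the camera as it stood for that picture, good to about 4 mm: the middle of the surface that is visible of it).
- bot.trace(picture, query): "region" (384x512 bool, what is visible of it).
- bot.place_of(picture, query): "at" ([x, y, z] in m, in the coordinates of the camera as it stood for that picture, good to about 4 mm: a listed point, or the origin of a listed thing).
The state is a dict: "time": time; "joint_positions": joint angles; "qd": joint speeds; "joint_efforts": joint torques, N m; "ee_pos": TCP position; "tcp_rot": TCP orientation; "force": force on the tool from outside, world axes, zero at the start; "ft_torque": the same for the moment, N m; "width": finger opening in m; "finger_force": force on a finger pad.
Only numpy, scipy, OpenCV 4.12 (cv2) and the standard library are available. Lean on these libraries where they do the work, as an engineer would, in place of code of your own. Each camera call takes 0.05 s, during which the arm holds its last target. There are 200 camera calls.

### The job

The tail of the wooden vegetable slicer lies under the bench clamp, but the clamp is slack. Using its raised lever as the handle, screw the clamp bolt clockwise until its foot sits snug on the slicer's tail - a firm two-finger tightness, not hard, or the tail gets crushed - then fold the lever right over, flat, to lock it. Leave the slicer, the radish, the bowl and the peeler where they are.

Things in the scene. Friction and masses are not known exactly. Their poses are not given: they have to be found in the camera images.
- clamp_frame: Cast aluminium C-frame of the bench clamp, fixed on a thin steel plate: 92 x 46 mm, boss top 62 mm above its origin. Origin: on the bolt's axis, near the worktop. z up; +y points from its post along the arm and on along the slicer. The frame stands up to 4 mm lower in one start than in another, so the turns needed until snug differ: feel for it.
- lever_pivot (a point): The lever's hinge pin in the clevis head on top of the bolt, on the bolt's axis, 86.5 mm above the frame's origin at bolt 0; it turns and sinks with the bolt. z is up, y along the pin, and +x points level to the side to which the lever folds: shut, the lever lies along +x.
- lever_tip (a point): Free end of the dark steel flip lever: a straight paddle 7.5 mm thick (along x of lever_pivot) and 19.5 mm wide (along the pin), 66 mm from pin to this tip. From 18 to 53 mm from the pin both broad faces are flat (pinch it there); the end beyond bends slightly back, away from the folding side. Raised, it stands up over the bolt; the space round it is clear down to 20 mm below the pin.
- lever (a joint): Lever angle about its pin: 0 standing up, 1.57 folded flat; starts at 0 to 0.1, can tip back to -0.2; stays where it is left. Folding takes 0.14 to 0.25 N m (3 to 6 N at 45 mm from the pin); push its back face over and down. Its self-locking spiral cam drives the foot down 1 mm per rad, 1.5 mm in all, adding about 50 N to the foot's force. Hard pressing on the shut lever adds to it too.
- foot: Black pressure foot, a 21 mm disc under the arm at the bolt's lower end; it turns and sinks with the bolt and bears on the slicer's tail. Its origin lies on the bolt's axis, at the height of the frame's origin at bolt 0, not at the disc.
- slicer: Light wooden hand slicer (mandoline), 102 x 295 x 63 mm, loose, flat on the worktop. Origin at the middle of its underside, z up, y along its length; its flat tail (-y end, 9.5 mm thick, top at z = 15 mm) lies on the clamp's plate under the foot, which bears on it about 125 mm from the origin.
- daikon_half: Bystander: half a green-topped radish lying beyond the slicer, 110 x 82 x 82 mm, origin under its middle.
- white_bowl: Bystander: white bowl, 120 mm across, 57 mm high, standing about 155 mm from the bolt on the far side, origin under its middle.
- peeler: Bystander: yellow peeler, 170 x 25 x 18 mm, lying on the worktop to the right of the clamp, about 125 mm from the bolt, origin under its middle.
- bolt (a joint): Turn of the vertical bolt, rad, growing clockwise seen from above = screwing in; sinks 1.4 mm per rad; starts at 0 to 0.5; the foot touches after 0.5 to 3.9 rad of further turning. Free it turns with a steady 0.08 N m or so; once the foot bears, torque grows about 0.28 N m and foot force about 55 N per rad. Snug is about 0.05 to 0.15 N m above the free torque. It stays where it is left.
Not all that is in view belongs to the job. Leave any green or orange look-alike of the clamp_frame alone.

How it is judged:
By the outcome, as a careful person would: the job done as asked, in the order asked, and still so for the second after the job is handed in, with the robot touching nothing.
It also fails if it takes over 64 s, if anything falls off the work surface, if the arm or the gripper's body presses on something with over 40 N, if the wrist force passes 120 N, or if a joint passes its speed limit or range.

## Working session

There is one attempt and no reset: what is moved stays moved. The work goes in short steps, Python scripts to look and compute and a shell command to move; the robot and the scene stay as the last step left them, time stands still between calls to the robot, and variables do not carry over. Pictures are saved under pics/ and viewed, at most 10 in all, crops included, and the job is handed in when it is done.

```bash
mkdir -p pics; cat > h.py <<'E'
import numpy as np, cv2
from plant import bot
from scipy.spatial.transform import Rotation as R
def W(c,p): T=c["world_from_camera"]; return (T@np.r_[p,1])[:3]
def proj(c,P):
    T=np.linalg.inv(c["world_from_camera"]); p=(T@np.r_[P,1])[:3]; s=p[:2]/p[2]; s=s*(1+c["k1"]*(s@s))
    return np.array([c["fx"]*s[0]+c["cx"],c["fy"]*s[1]+c["cy"]])
def save(c,n,crop=None,f=1):
    im=c["frame"][:,:,::-1]
    if crop: im=im[crop[1]:crop[3],crop[0]:crop[2]]
    cv2.imwrite("pics/"+n,cv2.resize(im,None,fx=f,fy=f,interpolation=cv2.INTER_CUBIC))
E
python3 - <<'E'
from h import *
ims=[]
for n in("side","top"):
    c=bot.capture(n); save(c,n+"0.png",f=1.5)
    print(n,c["world_from_camera"].round(3).tolist(),c["k1"],c["fx"])
    for q in("clamp_frame","lever_pivot","lever_tip","foot","slicer","white_bowl","peeler"):
        for d in bot.place_of(c,q)[:3]: w=W(c,d["at"]); print(q,round(d["confidence"],2),w.round(4),proj(c,w).round(0))
s=bot.observe(); print(s)
E
```

```text
side [[-0.894, -0.257, 0.368, 0.206], [-0.448, 0.554, -0.702, 0.72], [-0.024, -0.792, -0.61, 0.617], [0.0, 0.0, 0.0, 1.0]] -0.06436166303254255 351.05646103229736
clamp_frame 0.82 [ 0.3544  0.1352 -0.0045] [315. 244.]
clamp_frame 0.71 [ 0.4722 -0.0834 -0.0031] [302. 183.]
clamp_frame 0.59 [ 0.5035  0.112  -0.0026] [264. 220.]
lever_pivot 0.83 [0.498  0.1151 0.0828] [265. 196.]
lever_pivot 0.67 [ 0.4685 -0.0841  0.0868] [305. 157.]
lever_pivot 0.51 [0.3521 0.1375 0.0792] [319. 219.]
lever_tip 0.53 [ 0.4662 -0.0865  0.1467] [307. 138.]
lever_tip 0.5 [0.4988 0.112  0.1478] [265. 173.]
lever_tip 0.47 [0.3542 0.1377 0.1529] [321. 194.]
foot 0.58 [ 0.5027  0.1118 -0.0043] [264. 221.]
slicer 0.81 [ 0.4908  0.2393 -0.0027] [245. 255.]
slicer 0.34 [0.5011 0.1132 0.0843] [264. 194.]
slicer 0.33 [0.5613 0.0063 0.0029] [261. 190.]
white_bowl 0.97 [ 6.59e-01  1.03e-01 -6.00e-04] [215. 201.]
white_bowl 0.48 [ 0.5037  0.1132 -0.0071] [263. 222.]
peeler 0.51 [0.5634 0.0053 0.0037] [261. 190.]
top [[-0.009, -0.997, 0.08, 0.426], [-1.0, 0.008, -0.01, 0.119], [0.009, -0.08, -0.997, 0.954], [0.0, 0.0, 0
[... 719 characters left out ...]
{'time': 0.8, 'joint_positions': array([-1.33097490e+00,  4.23104532e-01,  1.62992766e+00,  3.79218652e-05,
        1.08861930e+00, -1.90000930e-02]), 'qd': array([-0.00013107,  0.0007622 ,  0.00099824, -0.00074903, -0.00048897,
       -0.00039314]), 'joint_efforts': array([-5.85706712e-04, -5.57272124e+01, -2.82137561e+01,  3.43909494e-05,
        8.38948126e-04,  1.73614535e-05]), 'ee_pos': array([ 0.15998751, -0.60414077,  0.30390534]), 'tcp_rot': array([ 9.91639241e-01,  1.29041133e-01,  1.34548089e-05, -3.10928289e-05]), 'force': array([ 0.53670175,  0.13796747, -0.22492982]), 'ft_torque': array([ 0.03494663, -0.03775576,  0.02284181]), 'finger_force': 0.0, 'width': 0.08553343825817178}
```

View pics/side0.png

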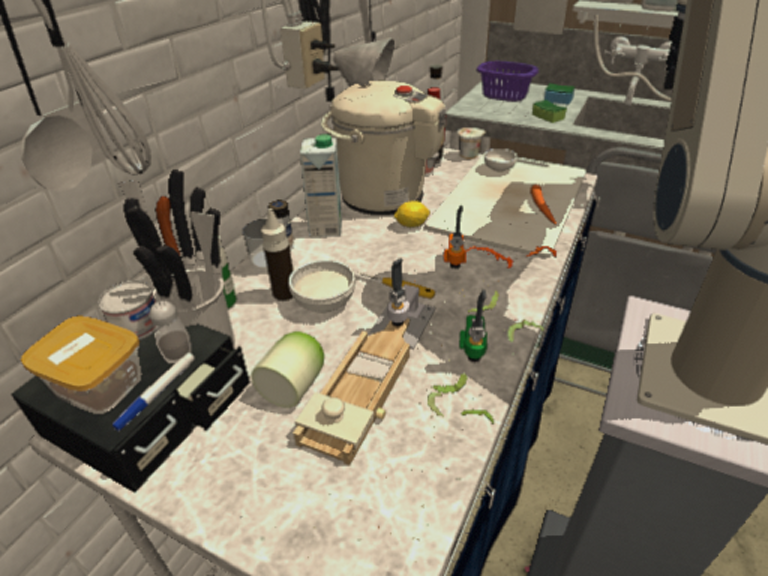

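View pics/top0.png

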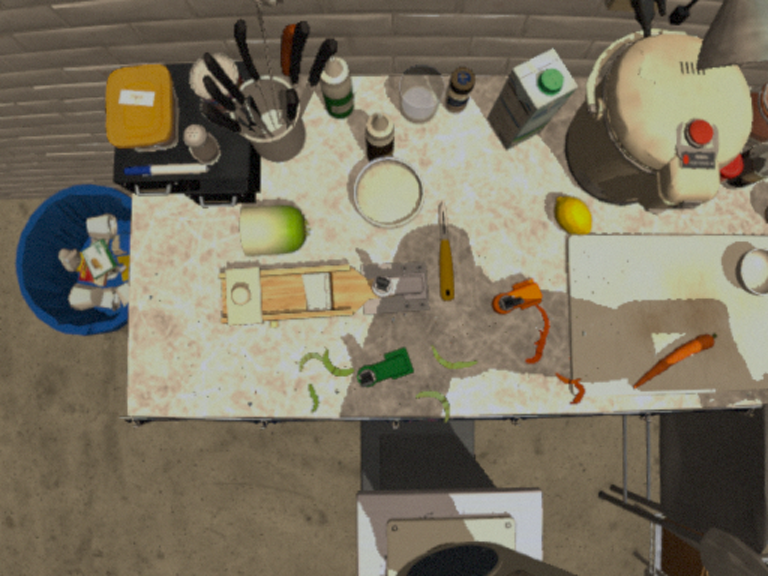

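Both views show the aluminium clamp at original pixels about (264,200) in side and (255,190) in top. The green and orange clamps are decoys. Next I need the lever's yaw.

```bash
python3 - <<'E'
from h import *
a=[]
for n,(u,v) in(("side",(265,190)),("top",(257,189))):
    c=bot.capture(n)
    im=c["frame"][v-32:v+32,u-32:u+32,::-1]
    a.append(cv2.resize(im,(400,400),interpolation=cv2.INTER_CUBIC))
    for q in("lever_pivot","lever_tip"):
        for d in bot.place_of(c,q)[:4]:
            w=W(c,d["at"])
            if np.hypot(*(w[:2]-[.499,.113]))<.03: print(n,q,round(d["confidence"],2),w.round(4),proj(c,w).round(1))
    for d in bot.trace(c,"lever_tip")[:5]:
        m=d["region"]
        ys,xs=np.nonzero(m); print(n,len(xs),xs.mean().round(1),ys.mean().round(1),d["confidence"],cv2.minAreaRect(np.c_[xs,ys].astype(np.float32)))
cv2.imwrite("pics/z0.png",np.hstack(a))
E
```

```text
side lever_pivot 0.79 [0.4977 0.1147 0.0841] [265.  195.2]
side lever_tip 0.54 [0.4974 0.1095 0.1442] [265.9 173.9]
side 161 264.5 185.0 0.73 ((264.5, 185.0), (24.0, 7.0), 90.0)
side 110 319.6 206.6 0.57 ((319.554931640625, 206.006103515625), (5.300714015960693, 24.40536880493164), 6.34019136428833)
side 47 305.2 148.1 0.5 ((305.1802062988281, 147.47714233398438), (2.707387924194336, 17.17053985595703), 4.085616588592529)
top lever_pivot 0.56 [0.5007 0.111  0.0878] [255.4 188.8]
top lever_tip 0.41 [0.5035 0.1143 0.1417] [254.1 185.4]
top 54 243.9 252.5 0.55 ((244.0, 252.5), (8.0, 7.0), -0.0)
top 36 254.4 188.7 0.54 ((254.5, 189.0), (6.0, 5.0), 90.0)
```

View pics/z0.png

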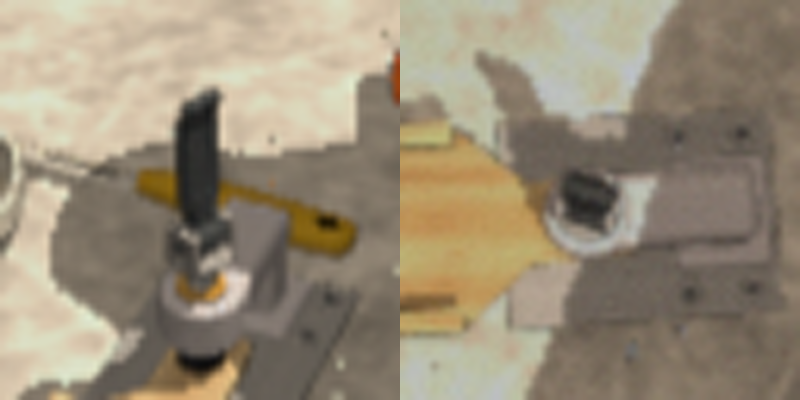

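```bash
cat > fit.py <<'E'
from h import *
from scipy.optimize import minimize
U=np.array
def hull_mask(c,pts,box,s=8):
    u0,v0,w,h=box; p=U([(proj(c,P)-[u0,v0]+.5)*s for P in pts]).astype(np.float32)
    m=np.zeros((h*s,w*s),np.uint8); cv2.fillConvexPoly(m,cv2.convexHull(p).astype(np.int32),1); return m
def lever(c,piv,yaw,tilt,box,bend,lo=.012,s=8):
    f=U([np.cos(yaw),np.sin(yaw),0]); z=U([0,0,1.]); y=np.cross(z,f)
    d=np.cos(tilt)*z+np.sin(tilt)*f; n=np.cos(tilt)*f-np.sin(tilt)*z
    def sl(r,o): return [piv+d*r+n*(o+a*.00375)+y*b*.00975 for a in(-1,1) for b in(-1,1)]
    m=hull_mask(c,sl(lo,0)+sl(.053,0),box,s)|hull_mask(c,sl(.053,0)+sl(.066,-bend),box,s)
    return cv2.resize(m.astype(np.float32),None,fx=1/s,fy=1/s,interpolation=cv2.INTER_AREA)
def prep(c,piv):
    u,v=proj(c,piv+[0,0,.035]).astype(int); box=(u-14,v-18,28,36)
    g=cv2.cvtColor(c["frame"],cv2.COLOR_RGB2GRAY)[v-18:v+18,u-14:u+14].astype(float)
    return box,g
E
python3 - <<'E'
from fit import *
piv0=U([.4995,.1130,.084])
cs=[bot.capture("side"),bot.capture("top")]
for c in cs:
    b,g=prep(c,piv0); print(np.percentile(g,[2,10,25,50,90]))
dat=[(c,)+prep(c,piv0) for c in cs]
D=[np.clip((90-g)/45,0,1) for _,_,g in dat]
np.set_printoptions(linewidth=220)
print((dat[1][2][6:30,3:26]).astype(int))
def cost(p):
    t=0
    for (c,b,g),d,w in zip(dat,D,(1,3)):
        piv=U([p[0],p[1],.084])
        m=lever(c,piv,p[2],p[3],b,.004); 
        # ignore region below pin height rows
        r=np.ones_like(m); v=int(proj(c,piv+[0,0,.014])[1]-b[1])
        if w==1: r[v:]=0
        t+=w*(((m-d)**2)*r).sum()
    return t
res=[]
for yaw in np.arange(-180,180,15):
    o=minimize(cost,[.4995,.113,np.radians(yaw),.05],method="Nelder-Mead",options=dict(initial_simplex=U([[.4995,.113,np.radians(yaw),.05],[.5025,.113,np.radians(yaw),.05],[.4995,.116,np.radians(yaw),.05],[.4995,.113,np.radians(yaw+10),.05],[.4995,.113,np.radians(yaw),.1]]),maxfev=150))
    res.append((o.fun,o.x))
for f,x in sorted(res,key=lambda r:r[0])[:12]: print(round(f,2),x[:2].round(4),np.degrees(x[2]).round(1),x[3].round(3))
E
```

```text
[ 36.  52.  96. 119. 206.]
[ 55.  95.  99. 123. 175.]
[[119 120 107 103 108 110 113 116 115 149 165 164 159 155 152 152 155 148 112 100  99  98 100]
 [109 108 102  98  97 102 102  99 108 138 152 154 156 155 155 154 157 153 116  99  97  95  96]
 [103 102 102 100  98  96  99  95  99 115 122 144 151 151 147 127 143 147 111 100  97  94  98]
 [100  99  96  95  97  96  93  98  96 100  98 115 114 115 114 103 114 112 101  98  96  96  98]
 [ 99  97  98  99  95  96  98  92  97  96  97  98 101  96  98  96  98  98  99  97 100  97  97]
 [111 100  97  99  99  98 100  97  99  97  97  96  98  99  97  97  97  93  96  97  94  96  98]
 [114  98  98  98  96  99 100  96  94  99  97  96  96  97  96  97  98  94  95  99  99  98  94]
 [105  99  97 100 100  97  96  96  97  92  92  94  87  95  98  96  99  98  95  99  97  97 100]
 [110 102  96  99  97  99 100  95  81  71  68  89  88  98 109  98  92  96  98 105 108 110 114]
 [143 108 101 100 100 105 103  92  67  51  47  58  62  69  96 136 122 134 146 146 152 156 155]
 [158 123 105 103 109 104 104  91  65  60  56  55  44  45  61  96 113 143 174 180 181 184 173]
 
[... 940 characters left out ...]
 84  82]
 [173 170 171 170 165 161 158 151 143 136 142 156 151 145 135 124 102 101  91  83  94  95  94]
 [166 166 163 164 165 167 169 158 157 134 131 114 108 104  99  99  95  98  98  97  98 101 102]
 [165 164 153 135 146 149 162 162 164 155 147 113  98  98  98  99 104  98 101  98 101 100 101]]
51.28 [0.4982 0.1137] -0.6 0.048
51.46 [0.4983 0.1137] -1.4 0.054
53.58 [0.4991 0.1137] -0.1 0.029
56.51 [0.5003 0.1132] -4.9 0.01
69.12 [0.5002 0.1118] -61.2 -0.038
69.99 [0.5008 0.1106] -60.0 -0.06
73.95 [0.4981 0.1143] -37.3 0.045
74.35 [0.5009 0.1152] -187.6 0.066
74.73 [0.498  0.1158] -59.9 0.048
76.57 [0.5005 0.114 ] 162.8 0.068
76.88 [0.5013 0.1131] -184.9 0.079
77.77 [0.5    0.1137] 160.2 0.065
```

Zoom: the lever stands at top px (255,190) with its broad face about 15–20° off the clamp's long axis, and it folds toward roughly +x. I'll approach high first.

```bash
for i in 1 2 3 4; do :; done
python3 -m creep '0 0 -0.0 0.0256 -0.0303 0 0.085;0 0 0 0.0256 -0.0303 0 0.085;0 0 0 0.0256 -0.0303 0 0.085;0 0 0 0.0256 -0.0303 0 0.085;0 0 0 0.0256 -0.0303 0 0.085' 30
python3 -m creep '0 0 0 0.0256 -0.0303 0 0.085;0 0 0 0.0256 -0.0303 0 0.085;0 0 0 0.0256 -0.0303 0 0.085;0 0 0 0.0256 -0.0303 0 0.085;0 0 0 0.0256 -0.0303 0 0.085'
python3 -m creep '0 0 0 0.0256 -0.0303 0 0.085;0 0 0 0.0256 -0.0303 0 0.085;0 0 0 0.0256 -0.0303 0 0.085;0 0 0 0.0256 -0.0303 0 0.085;0 0 0 0.0256 -0.0303 0 0.085'
python3 -m creep '0 0 0 0.0256 -0.0303 0 0.085;0 0 0 0.0256 -0.0303 0 0.085;0 0 0 0.0256 -0.0303 0 0.085;0 0 0 0.0256 -0.0303 0 0.085;0 0 0 0.0256 -0.0303 0 0.085'
python3 -m creep '0 0 -0.125 0 0 0 0.085;0 0 -0.125 0 0 0 0.085;0 0 -0.125 0 0 0 0.085;0 0 -0.125 0 0 0 0.085;0 0 -0.125 0 0 0 0.085'
python3 -m creep '0 0 -0.125 0 0 0 0.085;0 0 -0.125 0 0 0 0.085;0 0 -0.125 0 0 0 0.085;0 0 -0.125 0 0 0 0.085;0 0 -0.125 0 0 0 0.085'
python3 -m creep '0 0 -0.125 0 0 0 0.085;0 0 -0.125 0 0 0 0.085;0 0 -0.125 0 0 0 0.085;0 0 -0.125 0 0 0 0.085;0 0 -0.125 0 0 0 0.085'
python3 -m creep '0 0 -0.125 0 0 0 0.085;0 0 -0.125 0 0 0 0.085;0 0 -0.125 0 0 0 0.085;0 0 -0.125 0 0 0 0.085;0 0 -0.125 0 0 0 0.085'
python3 -m creep '0 0 -0.125 0 0 0 0.085;0 0 -0.125 0 0 0 0.085;0 0 -0.125 0 0 0 0.085;0 0 -0.125 0 0 0 0.085;0 0 -0.125 0 0 0 0.085'
python3 -m creep '0 0 -0.125 0 0 0 0.085;0 0 -0.125 0 0 0 0.085;0 0 -0.125 0 0 0 0.085;0 0 -0.125 0 0 0 0.085;0 0 -0.125 0 0 0 0.085'
cat >> h.py <<'E'
def st(g=None):
    s=bot.observe(); r=R.from_quat(s["tcp_rot"]); M=r.as_matrix()
    print("t",round(s["time"],2),"q",s["joint_positions"].round(3),"p",s["ee_pos"].round(4),"yaw_y",np.degrees(np.arctan2(M[1,1],M[0,1])).round(1),"F",s["force"].round(1),"M",s["ft_torque"].round(3),"w",round(s["width"],4),"ff",round(float(s["finger_force"]),1))
    if g is not None: print("tool delta",(M.T@(np.array(g)-s["ee_pos"])).round(4))
E
python3 -c "
from h import *
st([.4995,.113,.171])"
```

```text
time: 1.72
ee_pos: [0.2453, -0.4233, 0.304]
tcp_rot: [0.992, 0.129, 0.0, 0.0]
force: [1.4, 0.3, 1.3]
width: 0.0851
finger_force: 0.0
time: 2.13
ee_pos: [0.3303, -0.2441, 0.3042]
tcp_rot: [0.992, 0.129, 0.0, 0.0]
force: [0.9, -0.7, -0.3]
width: 0.0847
finger_force: 0.0
time: 2.55
ee_pos: [0.4154, -0.0646, 0.3043]
tcp_rot: [0.992, 0.129, 0.0, 0.0]
force: [0.0, -1.2, -0.4]
width: 0.085
finger_force: 0.0
time: 2.97
ee_pos: [0.5003, 0.1148, 0.3041]
tcp_rot: [0.992, 0.129, 0.0, 0.0]
force: [1.0, -0.9, 0.4]
width: 0.085
finger_force: 0.0
time: 3.38
ee_pos: [0.4998, 0.113, 0.304]
tcp_rot: [0.903, 0.431, 0.0, 0.0]
force: [-0.8, 0.2, 0.3]
width: 0.0845
finger_force: 0.0
time: 3.8
ee_pos: [0.4998, 0.1127, 0.304]
tcp_rot: [0.727, 0.687, 0.0, 0.0]
force: [-0.7, -0.4, -0.0]
width: 0.0851
finger_force: 0.0
time: 4.22
ee_pos: [0.4999, 0.1127, 0.304]
tcp_rot: [0.48, 0.877, 0.0, 0.0]
force: [-1.2, -0.4, -0.1]
width: 0.0851
finger_force: 0.0
time: 4.63
ee_pos: [0.4999, 0.1127, 0.304]
tcp_rot: [0.187, 0.982, 0.0, 0.0]
force: [0.1, 0.2, 0.4]
width: 0.0851
finger_force: 0.0
time: 5.05
ee_pos: [0.4998, 0.1127, 0.304]
tcp_rot: [-0.124, 0.992, 0.0, 0.0]
force: [0.0, 0.3, 0.2]
width: 0.0853
finger_force: 0.0
time: 5.47
ee_pos: [0.4999, 0.1127, 0.304]
tcp_rot: [-0.423, 0.906, -0.0, 0.0]
force: [-0.5, -0.5, -0.1]
width: 0.0854
finger_force: 0.0
t 5.47 q [ 0.199  0.258  1.876  0.     1.007 -2.246] p [0.4999 0.1127 0.304 ] yaw_y 140.0 F [-0.5 -0.5 -0.1] M [-0.03  -0.008 -0.009] w 0.0854 ff 0.0
tool delta [0.     0.0005 0.133 ]
```

```bash
python3 -m creep '0 0 -0.125 0 0 0 0.085;0 0 -0.12 0 0 0 0.085;0 0 0 0 0 0.035 0.085;0 0 0 0 0 0.035 0.085;0 0 0 0 0 0.03 0.085' 
python3 -m creep '0 0 0 0 0 0.02 0.085;0 0 0 0 0 0.013 0.085;0 0 0 0 0 0 0.06;0 0 0 0 0 0 0.04'
python3 -c "
from h import *
st([.4995,.113,.171])
a=[]
for n in('side','top'):
    c=bot.capture(n); u,v=(264,185) if n=='side' else (257,189)
    a.append(cv2.resize(c['frame'][v-40:v+40,u-40:u+40,::-1],(400,400),interpolation=cv2.INTER_CUBIC))
cv2.imwrite('pics/z1.png',np.hstack(a))"
```

```text
time: 5.88
ee_pos: [0.4998, 0.1127, 0.203]
tcp_rot: [-0.528, 0.849, -0.0, 0.001]
force: [-0.3, -0.9, -1.0]
width: 0.0851
finger_force: 0.0
time: 6.22
ee_pos: [0.4997, 0.1126, 0.1706]
tcp_rot: [-0.528, 0.849, 0.0, -0.001]
force: [0.9, 0.5, 0.3]
width: 0.0637
finger_force: 0.0
t 6.22 q [ 0.198  0.465  1.96   0.     0.717 -2.484] p [0.4997 0.1126 0.1706] yaw_y 153.7 F [0.9 0.5 0.3] M [-0.016  0.049  0.015] w 0.0637 ff 0.0
tool delta [-0.0002  0.0003 -0.0004]
```

View pics/z1.png

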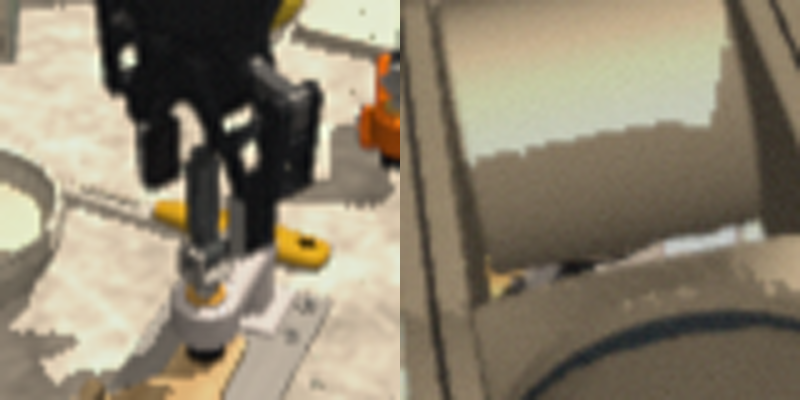

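The side crop shows the lever (crop x≈205) standing between the two open fingers. Closing now.

```bash
python3 -m creep '0 0 0 0 0 0 0.03;0 0 0 0 0 0 0.02;0 0 0 0 0 0 0.01;0 0 0 0 0 0 0.004;0 0 0 0 0 0 0.004' 40
python3 -m creep '0 0 0 0 0 0 0.004;0 0 0 0 0 0 0.004;0 0 0 0 0 0 0.004' 40
python3 -c "
from h import *
st()"
```

```text
time: 6.73
ee_pos: [0.5, 0.1128, 0.1717]
tcp_rot: [-0.528, 0.849, -0.0, 0.0]
force: [-2.2, -0.2, 6.7]
width: 0.0082
finger_force: 33.9
time: 6.98
ee_pos: [0.5, 0.1128, 0.1717]
tcp_rot: [-0.528, 0.849, -0.0, 0.0]
force: [-1.8, -0.6, 6.9]
width: 0.0081
finger_force: 33.9
t 6.98 q [ 0.199  0.463  1.96   0.     0.718 -2.485] p [0.5    0.1128 0.1717] yaw_y 153.7 F [-1.8 -0.6  6.9] M [0.224 0.405 0.089] w 0.0081 ff 33.9
```

```bash
cat > m.py <<'E'
from h import *
s=bot.observe(); print("t %.2f q6 %.3f z %.4f Mz %.3f F %s w %.4f M %s"%(s["time"],s["joint_positions"][5],s["ee_pos"][2],s["ft_torque"][2],s["force"].round(1),s["width"],s["ft_torque"].round(2)))
E
C="python3 -m creep"
$C '0 0 0.08 0 0 0.0001 0.004;0 0 0.08 0 0 0.0001 0.004'>/dev/null; python3 m.py
$C '0 0 0.08 0 0 0.0001 0.004;0 0 0.08 0 0 0.0001 0.004'>/dev/null; python3 m.py
$C '0 0 0.08 0 0 0.0001 0.004;0 0 0.08 0 0 0.0001 0.004'>/dev/null; python3 m.py
$C '0 0 0.08 0 0 0.0001 0.004;0 0 0.08 0 0 0.0001 0.004'>/dev/null; python3 m.py
```

```text
t 7.15 q6 -2.321 z 0.1715 Mz 0.060 F [-1.8  0.1  7.2] w 0.0082 M [0.05 0.35 0.06]
t 7.32 q6 -2.161 z 0.1712 Mz 0.107 F [-2.2 -1.7  6.6] w 0.0081 M [-0.05  0.24  0.11]
t 7.48 q6 -2.001 z 0.1710 Mz 0.090 F [-2.2 -1.6  6.9] w 0.0078 M [-0.14  0.23  0.09]
t 7.65 q6 -1.841 z 0.1709 Mz 0.045 F [-3.  -2.6  7. ] w 0.0081 M [-0.21  0.28  0.04]
```

```bash
C="python3 -m creep"
$C '0 0 0.08 0 0 0.0001 0.004;0 0 0.08 0 0 0.0001 0.004'>/dev/null; python3 m.py
$C '0 0 0.08 0 0 0.0001 0.004;0 0 0.08 0 0 0.0001 0.004'>/dev/null; python3 m.py
$C '0 0 0.08 0 0 0.0001 0.004;0 0 0.08 0 0 0.0001 0.004'>/dev/null; python3 m.py
```

```text
t 7.82 q6 -1.681 z 0.1707 Mz 0.142 F [-3.5 -3.3  8.4] w 0.0082 M [-0.37  0.33  0.14]
t 7.98 q6 -1.521 z 0.1706 Mz 0.216 F [-3.1 -2.9  9.3] w 0.0080 M [-0.42  0.39  0.22]
t 8.15 q6 -1.361 z 0.1704 Mz 0.217 F [-3.6 -4.   9.9] w 0.0084 M [-0.55  0.51  0.22]
```

```bash
C="python3 -m creep"
$C '0 0 0.08 0 0 0.0001 0.004;0 0 0.08 0 0 0.0001 0.004'>/dev/null; python3 m.py
$C '0 0 0.08 0 0 0.0001 0.004;0 0 0.08 0 0 0.0001 0.004'>/dev/null; python3 m.py
$C '0 0 0.08 0 0 0.0001 0.004;0 0 0.08 0 0 0.0001 0.004'>/dev/null; python3 m.py
```

```text
t 8.32 q6 -1.201 z 0.1703 Mz 0.270 F [-4.7 -3.5 10.9] w 0.0081 M [-0.59  0.51  0.27]
t 8.48 q6 -1.041 z 0.1701 Mz 0.376 F [-4.4 -4.8 12.3] w 0.0077 M [-0.65  0.62  0.38]
t 8.65 q6 -0.881 z 0.1700 Mz 0.373 F [-5.7 -4.  12.9] w 0.0077 M [-0.65  0.73  0.37]
```

I ran two batches in a row and overshot snug: excess torque is about 0.29 N m, roughly 50 N on the foot. I'll back off to before snug and re-approach with finer steps.

```bash
C="python3 -m creep"
$C '0 0 -0.1 0 0 -0.0002 0.004;0 0 -0.1 0 0 -0.0002 0.004;0 0 -0.1 0 0 -0.0002 0.004;0 0 -0.1 0 0 -0.0002 0.004;0 0 -0.1 0 0 -0.0002 0.004'>/dev/null; python3 m.py
$C '0 0 -0.1 0 0 -0.0002 0.004;0 0 -0.1 0 0 -0.0002 0.004;0 0 -0.1 0 0 -0.0002 0.004;0 0 -0.1 0 0 -0.0002 0.004;0 0 -0.1 0 0 -0.0002 0.004'>/dev/null; python3 m.py
$C '0 0 -0.1 0 0 -0.0002 0.004;0 0 -0.1 0 0 -0.0002 0.004;0 0 -0.1 0 0 -0.0002 0.004'>/dev/null; python3 m.py
$C '0 0 0.05 0 0 0.0001 0.004;0 0 0.05 0 0 0.0001 0.004'>/dev/null; python3 m.py
$C '0 0 0.05 0 0 0.0001 0.004'>/dev/null; python3 m.py
$C '0 0 0.05 0 0 0.0001 0.004'>/dev/null; python3 m.py
$C '0 0 0.05 0 0 0.0001 0.004'>/dev/null; python3 m.py
$C '0 0 0.05 0 0 0.0001 0.004'>/dev/null; python3 m.py
$C '0 0 0.05 0 0 0.0001 0.004'>/dev/null; python3 m.py
$C '0 0 0.05 0 0 0.0001 0.004'>/dev/null; python3 m.py
```

```text
t 9.07 q6 -1.389 z 0.1705 Mz -0.166 F [-1.5 -2.4  3.9] w 0.0079 M [-0.41  0.22 -0.17]
t 9.48 q6 -1.889 z 0.1710 Mz -0.060 F [ 0.6 -1.1 -3. ] w 0.0078 M [-0.08 -0.07 -0.06]
t 9.73 q6 -2.189 z 0.1714 Mz -0.098 F [ 0.3  0.3 -4.6] w 0.0078 M [ 0.04 -0.16 -0.1 ]
t 9.90 q6 -2.083 z 0.1713 Mz 0.143 F [ 1.2 -1.  -2.8] w 0.0081 M [-0.1  -0.05  0.14]
t 9.98 q6 -2.032 z 0.1712 Mz 0.087 F [ 0.3 -1.8 -1.6] w 0.0078 M [-0.11 -0.11  0.09]
t 10.07 q6 -1.982 z 0.1711 Mz 0.068 F [ 0.  -1.6 -1.2] w 0.0079 M [-0.11 -0.04  0.07]
t 10.15 q6 -1.932 z 0.1710 Mz 0.094 F [-0.9 -1.6 -1.3] w 0.0079 M [-0.17 -0.02  0.09]
t 10.23 q6 -1.882 z 0.1709 Mz 0.089 F [-0.4 -2.  -1.1] w 0.0079 M [-0.24  0.06  0.09]
t 10.32 q6 -1.832 z 0.1709 Mz 0.134 F [-1.  -1.9 -0.2] w 0.0081 M [-0.22  0.03  0.13]
t 10.40 q6 -1.782 z 0.1709 Mz 0.120 F [-1.9 -2.6  0.1] w 0.0083 M [-0.22  0.05  0.12]
```

```bash
C="python3 -m creep"
$C '0 0 0.05 0 0 0.00007 0.004'>/dev/null; python3 m.py
$C '0 0 0.05 0 0 0.00007 0.004'>/dev/null; python3 m.py
$C '0 0 0.04 0 0 0.00007 0.004'>/dev/null; python3 m.py
$C '0 0 0.04 0 0 0.00007 0.004'>/dev/null; python3 m.py
$C '0 0 0.03 0 0 0.00004 0.004'>/dev/null; python3 m.py
```

```text
t 10.48 q6 -1.732 z 0.1708 Mz 0.135 F [-0.2 -1.4  1.3] w 0.0079 M [-0.27  0.    0.13]
t 10.57 q6 -1.682 z 0.1707 Mz 0.142 F [-1.5 -1.8  0.7] w 0.0081 M [-0.26  0.02  0.14]
t 10.65 q6 -1.642 z 0.1707 Mz 0.117 F [-0.8 -2.3  1.3] w 0.0084 M [-0.34  0.11  0.12]
t 10.73 q6 -1.603 z 0.1707 Mz 0.143 F [-1.3 -2.3  2.8] w 0.0081 M [-0.27  0.14  0.14]
t 10.82 q6 -1.573 z 0.1706 Mz 0.198 F [-0.7 -1.1  2.5] w 0.0081 M [-0.37  0.11  0.2 ]
```

```bash
C="python3 -m creep"
$C '0 0 0.03 0 0 0.00004 0.004;0 0 0 0 0 0 0.004'>/dev/null; python3 m.py
$C '0 0 0 0 0 0 0.02;0 0 0 0 0 0 0.04;0 0 0 0 0 0 0.05;0 0 0 0 0 0 0.05' >/dev/null; python3 m.py
$C '0 0 0 0 0 -0.03 0.05;0 0 0 0 0 -0.03 0.05;0 0 0 0 0 -0.02 0.0;0 0 0 0 0.02 0 0;0 0 0 0 0.03 0 0'
python3 -c "
from h import *
st([.4995,.113,.171])
a=[]
for n in('side','top'):
    c=bot.capture(n); u,v=(264,185) if n=='side' else (257,189)
    a.append(cv2.resize(c['frame'][v-40:v+40,u-40:u+40,::-1],(400,400),interpolation=cv2.INTER_CUBIC))
    for q in('lever_pivot','lever_tip'):
        for d in bot.place_of(c,q)[:4]:
            w=W(c,d['at'])
            if np.hypot(*(w[:2]-[.499,.113]))<.03: print(n,q,round(d['confidence'],2),w.round(4))
cv2.imwrite('pics/z2.png',np.hstack(a))"
```

```text
t 10.98 q6 -1.544 z 0.1706 Mz 0.147 F [-1.7 -2.5  2.7] w 0.0077 M [-0.41  0.18  0.15]
t 11.32 q6 -1.545 z 0.1704 Mz 0.015 F [ 0.3 -0.   0.3] w 0.0498 M [ 0.02 -0.01  0.01]
time: 11.73
ee_pos: [0.4924, 0.1613, 0.2521]
tcp_rot: [-0.085, 0.996, 0.0, 0.002]
force: [1.8, -0.1, -1.2]
width: 0.0144
finger_force: 0.0
t 11.73 q [ 0.294  0.338  1.907 -0.     0.893 -1.446] p [0.4924 0.1613 0.2521] yaw_y 99.7 F [ 1.8 -0.1 -1.2] M [ 0.018 -0.017  0.005] w 0.0144 ff 0.0
tool delta [ 0.0014 -0.0489  0.0811]
side lever_pivot 0.85 [0.4989 0.1145 0.0824]
side lever_tip 0.59 [0.4955 0.1104 0.145 ]
```

View pics/z2.png

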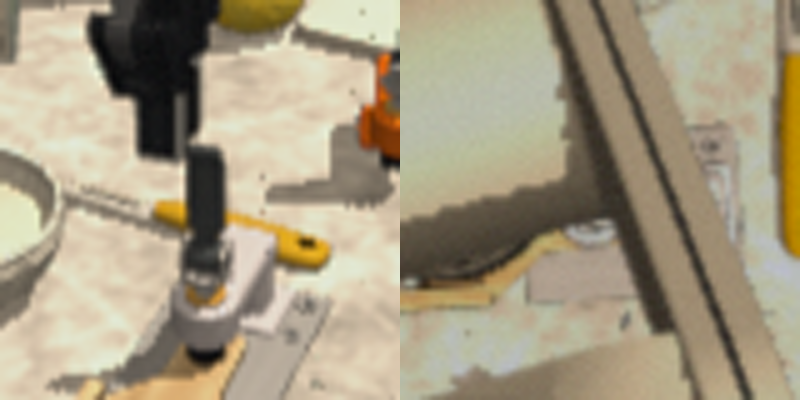

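The side crop shows the lever upright at about (205,200), with the closed gripper behind it on the +y side. I'll lower and push toward −tool y gently. If this were the wrong side, the stop at −0.2 rad would show up as force.

```bash
C="python3 -m creep"
$C '0 0 0 0 0 0.025 0;0 0 0 0 0 0.024 0;0 0 0 0 -0.015 0 0;0 0 0 0 -0.006 0 0;0 0 0 0 0 0 0'>/dev/null; python3 m.py
$C '0 0 0 0 -0.004 0 0;0 0 0 0 -0.003 0 0'>/dev/null; python3 m.py
$C '0 0 0 0 -0.004 0 0;0 0 0 0 -0.003 0 0'>/dev/null; python3 m.py
$C '0 0 0 0 -0.004 0 0;0 0 0 0 -0.003 0 0'>/dev/null; python3 m.py
$C '0 0 0 0 -0.002 0 0;0 0 0 0 -0.002 0 0'>/dev/null; python3 m.py
python3 -c "
from h import *
st([.4998,.1128,.203])"
```

```text
t 12.45 q6 -1.489 z 0.2011 Mz -0.031 F [ 0.2 -0.9  0.7] w -0.0002 M [-0.01 -0.03 -0.03]
t 12.62 q6 -1.502 z 0.2021 Mz 0.010 F [-0.5  0.1 -0.6] w 0.0002 M [0.01 0.   0.01]
t 12.78 q6 -1.516 z 0.2021 Mz -0.014 F [-0.2  2.4  2.8] w 0.0002 M [ 0.38  0.08 -0.01]
t 12.95 q6 -1.530 z 0.2018 Mz 0.027 F [-0.2  2.5  2.1] w -0.0001 M [ 0.4  -0.02  0.03]
t 13.12 q6 -1.537 z 0.2015 Mz 0.075 F [ 0.   2.7 -1.4] w -0.0001 M [ 0.47 -0.23  0.07]
t 13.12 q [ 0.206  0.412  1.947  0.     0.782 -1.537] p [0.4995 0.1165 0.2015] yaw_y 99.9 F [ 0.   2.7 -1.4] M [ 0.468 -0.227  0.075] w -0.0001 ff 1.3
tool delta [ 0.0003 -0.0038 -0.0015]
```

Contact came where predicted and the resistance holds steady at about 3 N, so the lever is folding (θ≈0.3). I'll follow the arc.

```bash
C="python3 -m creep"
$C '0 0 0 0 -0.006 0.0030 0;0 0 0 0 -0.006 0.0034 0'>/dev/null; python3 m.py
$C '0 0 0 0 -0.0054 0.0043 0;0 0 0 0 -0.0054 0.0043 0'>/dev/null; python3 m.py
$C '0 0 0 0 -0.004 0.0055 0;0 0 0 0 -0.0038 0.0058 0'>/dev/null; python3 m.py
$C '0 0 0 0 -0.0025 0.0055 0;0 0 0 0 -0.0012 0.0035 0'>/dev/null; python3 m.py
python3 -c "
from h import *
st([.4998,.1128,.158])"
```

```text
t 13.28 q6 -1.561 z 0.1949 Mz -0.020 F [-0.4  2.1  2.1] w -0.0001 M [ 0.4  -0.01 -0.02]
t 13.45 q6 -1.582 z 0.1861 Mz 0.036 F [-0.5  1.8  6.2] w -0.0002 M [0.19 0.   0.04]
t 13.62 q6 -1.597 z 0.1749 Mz 0.063 F [ 0.9 -1.4  5.7] w 0.0000 M [-0.23 -0.08  0.06]
t 13.78 q6 -1.605 z 0.1656 Mz -0.025 F [ 1.8 -2.   6.3] w -0.0002 M [-0.38 -0.23 -0.02]
t 13.78 q [ 0.137  0.473  1.964 -0.002  0.704 -1.605] p [0.5055 0.0816 0.1656] yaw_y 99.9 F [ 1.8 -2.   6.3] M [-0.379 -0.232 -0.025] w -0.0002 ff 2.7
tool delta [0.0003 0.0318 0.0076]
```

Tip height is now about 0.0926, and flat should be about 0.086. I'll press down in 1 mm steps and watch for the stop.

```bash
C="python3 -m creep"
$C '0 0 0 0 -0.0005 0.002 0;0 0 0 0 0 0.001 0'>/dev/null; python3 m.py
$C '0 0 0 0 0 0.001 0;0 0 0 0 0 0.001 0'>/dev/null; python3 m.py
$C '0 0 0 0 0 0.001 0'>/dev/null; python3 m.py
```

```text
t 13.95 q6 -1.605 z 0.1627 Mz 0.018 F [ 1.6 -2.9  6. ] w 0.0001 M [-0.59 -0.18  0.02]
t 14.12 q6 -1.605 z 0.1609 Mz 0.039 F [ 1.4 -2.8  7.1] w -0.0003 M [-0.69 -0.18  0.04]
t 14.20 q6 -1.605 z 0.1599 Mz 0.019 F [ 2.1 -3.4  5.7] w 0.0003 M [-0.59 -0.22  0.02]
```

```bash
C="python3 -m creep"
$C '0 0 0 0 0 0.0007 0'>/dev/null; python3 m.py
$C '0 0 0 0 0 0.0007 0'>/dev/null; python3 m.py
$C '0 0 0 0 0 0.0007 0'>/dev/null; python3 m.py
```

```text
t 14.28 q6 -1.605 z 0.1592 Mz -0.058 F [ 0.5 -4.7  6. ] w -0.0001 M [-0.72 -0.17 -0.06]
t 14.37 q6 -1.605 z 0.1586 Mz 0.004 F [ 1.3 -4.9  6.6] w 0.0000 M [-0.83 -0.27  0.  ]
t 14.45 q6 -1.605 z 0.1579 Mz -0.021 F [ 2.1 -4.2  7.3] w -0.0002 M [-0.73 -0.24 -0.02]
```

```bash
C="python3 -m creep"
$C '0 0 0 0 0 0.0006 0'>/dev/null; python3 m.py
$C '0 0 0 0 0 0.0006 0'>/dev/null; python3 m.py
python3 -c "
from h import *
c=bot.capture('side'); u,v=(270,190)
cv2.imwrite('pics/z3.png',cv2.resize(c['frame'][v-40:v+40,u-50:u+50,::-1],(750,600),interpolation=cv2.INTER_CUBIC))"
```

```text
t 14.53 q6 -1.605 z 0.1576 Mz -0.010 F [ 0.3 -4.6 14.6] w 0.0003 M [-0.87  0.07 -0.01]
t 14.62 q6 -1.605 z 0.1574 Mz 0.062 F [-2.  -4.8 19.5] w 0.0002 M [-0.91  0.31  0.06]
```

View pics/z3.png

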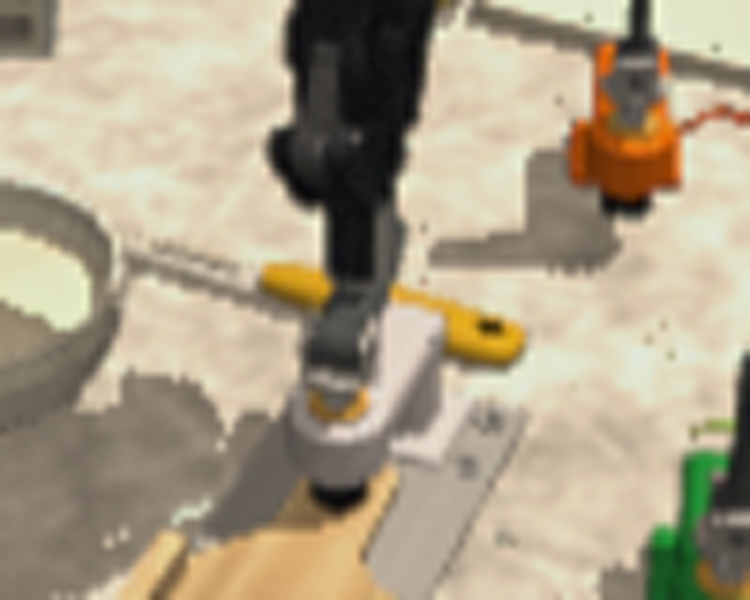

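The force rose sharply to 20 N at tip z≈0.084, so the lever is on its stop. The crop shows it folded over the clamp arm under the finger, around (350,320). I'll retreat and check.

```bash
C="python3 -m creep"
$C '0 0 0 0 0 -0.01 0;0 0 0 0 0 -0.03 0;0 0 0 0 0 -0.04 0;0 0 0 0 0 -0.04 0;0 0 0 -0.0 0 -0.04 0'>/dev/null; python3 m.py
$C '0 0 0 -0.04 0 0 0;0 0 0 -0.04 0 0 0;0 0 0 -0.04 0 0 0;0 0 0 -0.04 0 0 0;0 0 0 0 0 0 0'
python3 -c "
from h import *
a=[]
for n in('side','top'):
    c=bot.capture(n); u,v=(270,190) if n=='side' else (262,189)
    a.append(cv2.resize(c['frame'][v-32:v+32,u-32:u+32,::-1],(400,400),interpolation=cv2.INTER_CUBIC))
    for q in('lever_pivot','lever_tip','slicer','white_bowl','peeler','daikon_half'):
        for d in bot.place_of(c,q)[:2]: print(n,q,round(d['confidence'],2),W(c,d['at']).round(4))
cv2.imwrite('pics/z4.png',np.hstack(a))"
```

```text
t 15.08 q6 -1.605 z 0.3177 Mz -0.008 F [ 0.5 -0.3  0.2] w 0.0000 M [ 0.01 -0.08 -0.01]
time: 15.5
ee_pos: [0.6682, 0.1099, 0.3157]
tcp_rot: [-0.086, 0.996, -0.0, 0.002]
force: [-1.2, 0.5, 0.2]
width: -0.0003
finger_force: 0.0
side lever_pivot 0.75 [0.3553 0.1365 0.0836]
side lever_pivot 0.55 [ 0.4681 -0.083   0.0873]
side lever_tip 0.65 [0.3525 0.1396 0.1536]
side lever_tip 0.49 [0.5087 0.0469 0.0822]
side slicer 0.95 [0.4887 0.2409 0.0025]
side white_bowl 0.8 [ 0.6591  0.1027 -0.0018]
side daikon_half 0.72 [0.6051 0.2828 0.0056]
side daikon_half 0.45 [ 0.5055  0.1149 -0.005 ]
top slicer 0.74 [ 0.4856  0.2339 -0.0005]
top daikon_half 0.63 [0.6044 0.2896 0.0058]
```

View pics/z4.png

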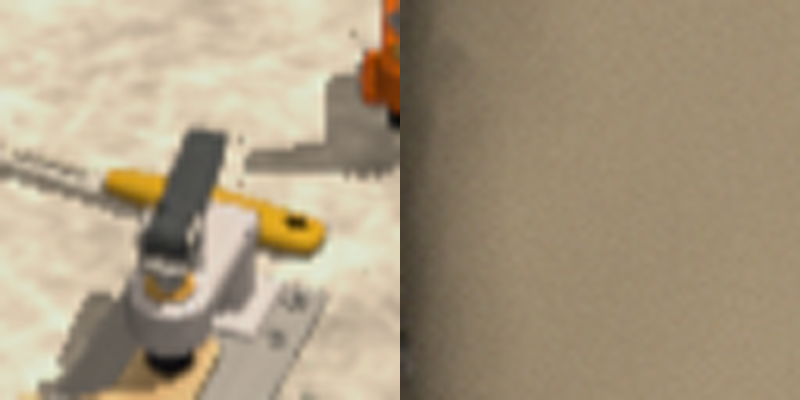

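The side crop shows the lever lying flat over the arm, from (165,235) to (208,135). The tip is measured level with the pin (z≈0.082) and 66 mm from it. The slicer, bowl and radish are unmoved, and the peeler looks unmoved in the side view.

```bash
python3 -c "
from plant import bot
print(bot.job_done())"
```

```text
the job is handed in; nothing more can be done
None
```

I handed the job in with the bolt about 0.1 N m above its free torque and the lever folded flat to its stop, though on the way I overshot snug to about 0.29 N m (roughly 50 N on the foot) and backed off; the slicer, radish and bowl measured unmoved, and I checked the peeler only by eye.

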